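# Load the spare roller into a laminator's bay and lock it with its knob

## Robot

A 6-joint arm with a two-finger parallel gripper is mounted at the origin on the work surface. World frame = base frame: x ahead of the robot, y to its left, z up, the work surface at z = 0. Lengths are in m, angles in rad, forces in N, time in s.
With the tool pointing down it reaches from about 0.35 to 0.8 m from the base axis. Payload 7.3 kg.
Tool frame: the origin (TCP) lies at the very end of the fingers, on their centre line; the grasp point (between the pads) lies ctrl.pinch_z behind it (ctrl.pinch_z is the distance from the TCP to the grasp point, in m); z points along the fingers, y is the direction in which the jaws open and shut (so a half turn about z gives the same grasp; the last joint's range is limited). The gripper opens to 85 mm and grips with 20 to 120 N. Pads are 22 mm wide; open, the fingers measure 114 mm over their backs; the gripper's body (76 mm by 85 mm) begins 54 mm behind the grasp point. The pads swing forward as they close: fully open they stand 13 mm farther back than shut.
Start: joints at [0.978, 0.342, 1.524, -0, 1.275, -0.146], TCP at [0.227, 0.473, 0.231] pointing down, gripper open.
Joint ranges: [-2.53, 2.53], [-0.77, 2.02], [0.04, 2.7], [-1, 4.14], [0.28, 2.66], [-3.11, 3.11]. Speed limits (rad/s): [2.57, 2.57, 3.14, 3.14, 3.14, 3.14].

## Interface

Orientations are given as a unit quaternion [w, x, y, z].
In Python, from bench import ctrl gives the robot as it stands. Calls block until the motion is done:
- ctrl.move_to(position, orientation): joint-space move of the TCP to a pose.
- ctrl.move_l(position, attitude=None, speed=0.15, until_force=None): straight line of the TCP; attitude=None keeps the orientation; speed is the mean speed in m/s. With until_force (N) it stops when the force on the tool has changed by that much, and returns True; else False.
- ctrl.movej(angles): joint-space move.
- ctrl.set_gripper(opening): finger opening in m; the grip force is fixed at half the most; returns when the fingers have stopped.
- ctrl.dwell(seconds).
- ctrl.solve_ik(position, orientation): joint angles nearest the present ones, or None.
- ctrl.camera(name): name is "side" or "top" or "wrist"; returns a dict with "image" (400x640x3 uint8, red, green, blue), "camera_matrix" (3x3 intrinsics, pixels), "R" (3x3) and "t" (3): a world point X has camera coordinates R X + t. Camera axes: x right, y down, z forward; pixel columns grow to the right and rows downward; lengths in m; the calibration is good to about 2 mm. A picture is of the moment at which its call begins. There is no depth.
A pose or a line that the arm cannot do raises ctrl.MotionError and nothing moves.
- ctrl.sign_off(): hands the job in, once; it reports no verdict.
Trained networks look in the newest picture that a camera, given by its name, has taken for a name from the list of things; names that differ only in an ending like _2 or _b are one class to them, and where a whole thing is asked for, a point or a joint stands for the part that bears it (a point fixed in the world has none). Each returns a list of dicts, best first, with "confidence" (0 to 1); they miss things now and then, are a little off and sometimes report something else, mostly with a low value. They report only what shows in the picture. A call takes as long as a camera call. They do not tell look-alikes from the thing itself.
- ctrl.recognise(camera, thing): "rect" ([left, top, right, bottom] in pixels, round what is visible of it).
- ctrl.pinpoint(camera, thing): "uv" ([column, row] in pixels: a listed point, or the origin of a listed thing).
Readings, each from a call of its own:
- ctrl.read_time_s(): time.
- ctrl.read_joint_pos(): joint angles.
- ctrl.read_joint_vel(): joint speeds.
- ctrl.read_tau(): joint torques, N m.
- ctrl.read_eef_pos(): TCP position.
- ctrl.read_eef_rot(): TCP orientation.
- ctrl.read_contact_force(): force on the tool from outside, world axes, zero at the start.
- ctrl.read_moment(): the same for the moment, N m.
- ctrl.read_finger_gap(): finger opening in m.
Only numpy, scipy, OpenCV 4.12 (cv2) and the standard library are available. Lean on these libraries where they do the work, as an engineer would, in place of code of your own. Each camera call takes 0.05 s, during which the arm holds its last target. There are 200 camera calls.

## Task

Roll the big rubber roller along the desk, without lifting it, until its axis lies over the line across the laminator's bay, and let it come to rest there. Then fit the loose black knob on the D-shaft that stands out of the sloping pedestal, press it fully home until it snaps, and turn it clockwise as far as it goes, so that the steel arm closes behind the roller. Leave the other loose things on the desk where they are.

Things in the scene. Friction and masses are not known exactly. Their poses are not given: they have to be found in the camera images.
- roller: loose round roller lying on the desk: dark rubber, pale metal ends, 80 mm diameter, 182 mm long, about 0.55 kg. Origin at its middle; y is its axis; x and z turn as it rolls. Starts 110 to 160 mm short of the bay line, parallel to it within 0.05 rad. Rolls without slipping and stops soon when let go; a fingertip sticks to it (friction 0.5 or more), so pushing its top 2 mm rolls it on 1 mm.
- bay_line (a point): middle of the bay, 40 mm above the desk. y runs along the black line across the thin bay sheet (line 235 mm long, cross ticks 110 mm either side of the middle), x points away from the robot to the white laminator, z up. The laminator's front stands at x = 95 mm, 105 mm high, y -160 to 200 mm. Sheet and line are flush with the desk; all fixed.
- tray: fixed grey open tray, 65 mm deep (x), 230 mm wide (y), 50 mm high, on the robot's side of the roller's start, 8 mm from it, so that at first only the roller's top can be reached. Origin at the centre of its underside, axes as the bay's.
- knob: loose black knob upright on the desk, to the right, 0.13 kg: round skirt 64 mm across, 30 mm high; on it a grip bar 62 mm long (x), 18 mm wide (y), from 30 to 56 mm up. Origin at the centre of its underside, z up. Nose at one end of the bar, to 46 mm, with a white line, points along -x (start: to the robot within 0.6 rad). D-bore below: 24 mm across, 26 deep, flat on the nose's side, 6.9 mm from the axis.
- shaft_base (a point): seat of the knob: top centre of the steel collar on the sloping pedestal right of the bay, some 136 mm up. z is the shaft's axis, leaning 25 degrees from vertical to the bay's -x; D-shaft 22 mm across, 24 mm high, flat faces -x, 6 mm from the axis. Steel arm along -x under the seat. Turns with the shaft. Knob home = its origin and axes coincide with these; nose along the arm.
- shaft (a joint): turn of shaft and arm, rad: starts at 0 to 0.2 (arm open, down the slope to the robot), grows clockwise seen from above, stops at 0.92 (arm closed behind the roller). Takes about 0.1 N m and stays where left; the fitted knob has some 0.25 rad of play. Two spring catches in the shaft resist the knob 18 mm before its seat, give way at 5 to 12 N and snap out behind a lip 5 mm before the seat.
- mug: bystander: white mug, 80 mm across, 95 mm high, left. Origin: centre of its underside
- carton: bystander: small white carton 70 x 110 x 45 mm, near on the right. Origin: centre of its underside
- dispenser: bystander: grey tape dispenser 130 x 55 x 76 mm, on the right, in the place which the knob has not. Origin: centre of its underside
- stapler: bystander: stapler 145 x 36 x 50 mm, left. Origin: centre of its underside
Things that resemble listed ones, but are neither listed nor needed, are in the scene too. What is shaped like the roller but orange is not meant.

How it is judged:
On the way, in this order (a step that is already met when the one before it is completed fails the run):
1. the roller lies at rest over the line of the bay (x of roller in the frame of bay_line between -0.013 and 0.013 m and y of roller in the frame of bay_line between -0.04 and 0.04 m and angle between the y axis of roller and the y axis of bay_line, either way round below 0.15 rad and height (world z) of roller below 0.044 m and linear speed of roller below 0.02 m/s), for 0.3 s.
2. the knob is fully home on the D-shaft (distance between knob and shaft_base below 0.004 m and angle between the z axis of knob and the z axis of shaft_base, either way round below 0.09 rad and angle between the x axis of knob and the x axis of shaft_base, either way round below 0.4 rad), for 0.2 s.
3. the knob is turned clockwise to its stop, the arm closed behind the roller (all of step 2 and value of joint shaft above 0.84 rad), for 0.2 s.
At the end, for the whole second after the job is handed in: Roller at rest on the desk, its middle within 13 mm of the line and 40 mm of the bay's middle along it, parallel within 0.15 rad; knob at rest, home on the shaft (origin within 4 mm of the seat, z axes within 0.09 rad, x axes 0.4); shaft beyond 0.84 rad (all of step 1 and all of step 3 and linear speed of knob below 0.02 m/s); the robot touches nothing.
It fails at once if the roller is lifted off the desk (by more than 12 mm) (height (world z) of roller above 0.052 m).
It fails at once if another loose thing (mug, carton, dispenser, stapler) is shoved by more than 30 mm (distance of any of mug, carton, dispenser, stapler from where it was at the start of the episode above 0.03 m).
It also fails if it takes over 64 s, if anything falls off the work surface, if the arm or the gripper's body presses on something with over 40 N, if the wrist force passes 120 N, or if a joint passes its speed limit or range.

## Working session

There is one attempt and no reset: what is moved stays moved. The work goes in short steps, each a Python script; the robot and the scene stay as the last script left them, time stands still between calls to the robot, and variables do not carry over. Pictures are saved under pics/ and viewed, about 8 in all and at most 12, crops included, and the job is handed in when it is done.

```bash
ls; mkdir -p pics; python3 - <<'E'
from bench import ctrl
import cv2, numpy as np, pickle
print(ctrl.read_time_s(), ctrl.pinch_z, ctrl.read_eef_rot())
D={}
for c in ("top","side"):
    d=ctrl.camera(c); D[c]=d
    cv2.imwrite(f"pics/{c}0.png",d["image"][:,:,::-1])
    print(c,d["camera_matrix"].round(1).tolist(),d["R"].round(3).tolist(),d["t"].round(3).tolist())
    for t in ("roller","bay_line","tray","knob","shaft_base","carton","dispenser","mug","stapler"):
        try: print(c,t,"pin",[( [round(float(v),1) for v in p["uv"]],round(p["confidence"],2)) for p in ctrl.pinpoint(c,t)[:3]])
        except Exception as e: print(t,e)
pickle.dump(D,open("cam0.pkl","wb"))
print(ctrl.read_time_s())
E
```

```text
pics
0.0 0.0187 [-2.92553712e-04  2.21542806e-01  9.75150330e-01 -7.30686779e-04]
top [[447.9, 0.0, 320.0], [0.0, 447.9, 204.6], [0.0, 0.0, 1.0]] [[0.002, -1.0, 0.007], [-0.995, -0.002, -0.1], [0.101, -0.007, -0.995]] [0.028, 0.577, 1.347]
top roller pin [([295.4, 244.5], 0.64), ([405.3, 136.1], 0.57)]
top bay_line pin [([287.7, 191.2], 0.71)]
top tray pin [([301.2, 269.7], 0.97)]
top knob pin [([419.6, 248.5], 0.66)]
top shaft_base pin [([340.1, 182.1], 0.67), ([292.7, 242.0], 0.5)]
top carton pin [([406.7, 287.9], 0.85), ([289.0, 196.9], 0.19)]
top dispenser pin [([413.7, 187.8], 0.7)]
top mug pin [([211.7, 259.0], 0.95)]
top stapler pin [([215.7, 206.1], 0.67)]
side [[452.0, 0.0, 314.9], [0.0, 452.0, 203.6], [0.0, 0.0, 1.0]] [[0.998, -0.068, -0.009], [-0.055, -0.719, -0.693], [0.04, 0.691, -0.721]] [-0.556, 0.126, 1.124]
side roller pin [([430.9, 307.2], 0.71), ([273.6, 200.9], 0.69), ([355.3, 341.6], 0.6)]
side bay_line pin [([331.7, 193.2], 0.86)]
side tray pin [([245.6, 219.0], 0.58)]
side knob pin [([271.0, 344.9], 0.73)]
side shaft_base pin [([347.4, 210.9], 0.9)]
side carton pin [([220.8, 339.1], 0.56)]
side dispenser pin [([357.2, 342.7], 0.82)]
side mug pin [([261.3, 151.7], 0.92)]
side stapler pin [([313.0, 148.2], 0.89), ([221.8, 336.2], 0.41)]
1.0
```

View pics/top0.png

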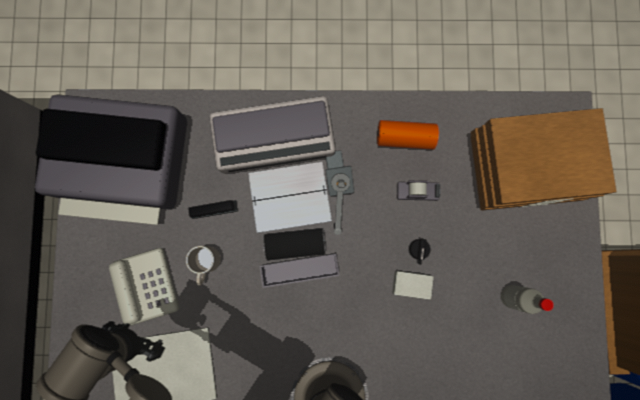

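View pics/side0.png

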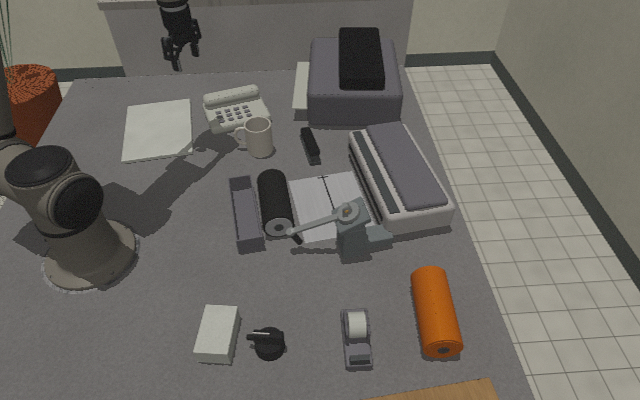

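The top picture shows the roller (295,244) and tray (301,268). The bay line runs (252,200)–(327,189), the pedestal is at (341,183) with its arm pointing down to (338,232), and the knob is at (419,250). In the side picture the shaft is at (347,211) and the knob at (268,344). The orange roller at (430,307) is the decoy.

```bash
cat > h.py <<'E'
import numpy as np, cv2
from scipy.spatial.transform import Rotation as Rn
def ray(d,uv):
    K,R,t=d["camera_matrix"],d["R"],d["t"]
    v=R.T@np.linalg.solve(K,[uv[0],uv[1],1.]); return -R.T@t, v/np.linalg.norm(v)
def atz(d,uv,z):
    c,v=ray(d,uv); return c+v*(z-c[2])/v[2]
def tri(L):
    A=np.zeros((3,3));b=np.zeros(3)
    for d,uv in L:
        c,v=ray(d,uv);P=np.eye(3)-np.outer(v,v);A+=P;b+=P@c
    X=np.linalg.solve(A,b)
    return X,[float(np.linalg.norm(np.cross(X-ray(d,uv)[0],ray(d,uv)[1]))) for d,uv in L]
def proj(d,X):
    p=d["camera_matrix"]@(d["R"]@np.asarray(X)+d["t"]); return p[:2]/p[2]
def quat(z,y):
    "tool z along z, jaw axis near y -> [w,x,y,z]"
    z=np.array(z,float);z/=np.linalg.norm(z);y=np.array(y,float);y-=z*(y@z);y/=np.linalg.norm(y)
    q=Rn.from_matrix(np.c_[np.cross(y,z),y,z]).as_quat();return [q[3],q[0],q[1],q[2]]
E
python3 - <<'E'
import pickle; from h import *
D=pickle.load(open("cam0.pkl","rb"));T,S=D["top"],D["side"]
np.set_printoptions(precision=4,suppress=True)
pts=dict(roller=((295.4,244.5),(273.6,200.9),.04),bay=((287.7,191.2),(331.7,193.2),.04),tray=((301.2,269.7),(245.6,219.0),0),knob=((419.6,248.5),(271,344.9),0),shaft=((340.1,182.1),(347.4,210.9),.136))
for n,(a,b,z) in pts.items(): print(n,*tri([(T,a),(S,b)]),"top@z",atz(T,a,z),"side@z",atz(S,b,z))
g=cv2.cvtColor(T["image"],cv2.COLOR_RGB2GRAY).astype(float)
P=[]
for u in range(258,322,3):
    r=185+np.argmin(g[185:206,u]-0.5*(g[181:202,u]+g[189:210,u])); P.append(atz(T,(u,r),0))
P=np.array(P); 
for _ in range(3):
    k=np.polyfit(P[:,1],P[:,0],1); e=P[:,0]-np.polyval(k,P[:,1]); P=P[abs(e)<.006]
print("line x=k0*y+k1",k,len(P),e.std(),"yaw",-np.arctan(k[0]))
a=cv2.resize(T["image"][155:295,235:355],None,fx=5,fy=5,interpolation=cv2.INTER_CUBIC)[:590]
b=T["image"][225:275,395:445]; b=cv2.resize(b,(200,200),interpolation=cv2.INTER_CUBIC)
a=np.hstack([a,np.vstack([b,np.zeros((a.shape[0]-200,200,3),np.uint8)])])
cv2.imwrite("pics/crop0.png",a[:,:,::-1]);print(a.shape)
E
```

```text
roller [0.4558 0.1026 0.0483] [0.0015615263920020427, 0.0015615263920018727] top@z [0.4543 0.1029 0.04  ] side@z [0.4567 0.1109 0.04  ]
bay [0.6141 0.1274 0.0407] [0.0023035880692950468, 0.0023035880692949895] top@z [0.6165 0.1275 0.04  ] side@z [0.6118 0.1277 0.04  ]
tray [0.3785 0.0864 0.0023] [0.0012215749980007602, 0.0012215749980007227] top@z [0.3772 0.0863 0.    ] side@z [0.3794 0.0886 0.    ]
knob [ 0.4451 -0.279   0.0102] [0.0021993288576571744, 0.002199328857657385] top@z [ 0.443  -0.2816  0.    ] side@z [ 0.4465 -0.2736  0.    ]
shaft [ 0.631  -0.0277  0.1356] [0.0005576118150145324, 0.0005576118150144278] top@z [ 0.6304 -0.0277  0.136 ] side@z [ 0.6315 -0.028   0.136 ]
line x=k0*y+k1 [-0.1594  0.6297] 22 0.0009224159407387691 yaw 0.15808663727020833
(590, 800, 3)
```

View pics/crop0.png

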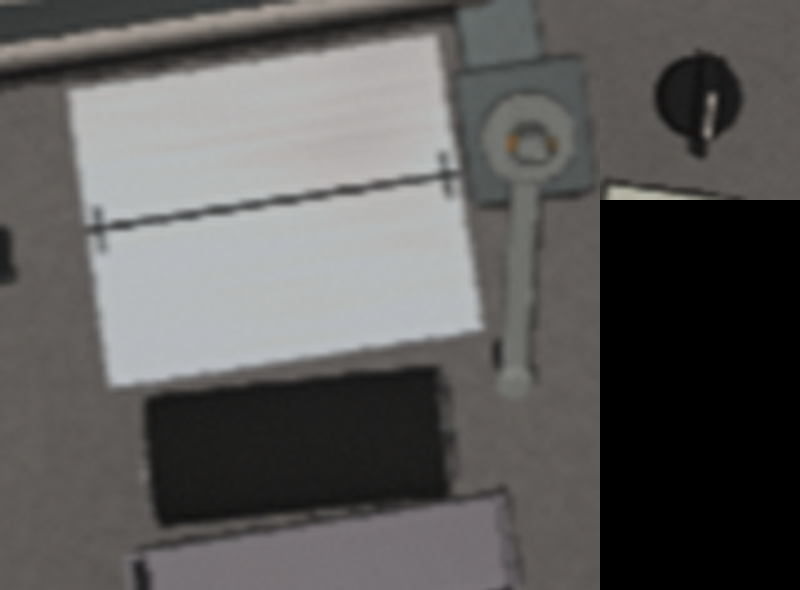

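```bash
cat >> h.py <<'E'
PSI=0.158; BX=np.array([np.cos(PSI),np.sin(PSI),0]); BY=np.array([-np.sin(PSI),np.cos(PSI),0])
def roller(ctrl,n):
    "roller centre in world from its dark silhouette in the top picture"
    d=ctrl.camera("top"); cv2.imwrite(f"pics/{n}.png",d["image"][:,:,::-1])
    p=[(q["uv"],round(q["confidence"],2)) for q in ctrl.pinpoint("top","roller")]
    return d,[(atz(d,uv,.04).round(4).tolist(),c) for uv,c in p if uv[0]<350]
E
python3 - <<'E'
from bench import ctrl; from h import *; import pickle
np.set_printoptions(precision=4,suppress=True)
T=pickle.load(open("cam0.pkl","rb"))["top"]
print("baymid",atz(T,(289.4,195.0),0),"ticks",atz(T,(254.4,200.4),0),atz(T,(324.4,189.6),0))
q=quat([0,0,-1],[-.1,.995,0]); u=np.array([.995,.1,0]); c=np.array([.455,.104,0])
s=c-.012*u
ctrl.set_gripper(0)
ctrl.move_to([*s[:2],.12],q); print(ctrl.read_time_s())
print(ctrl.move_l([*s[:2],.07],speed=.05,until_force=5)); p=ctrl.read_eef_pos(); print(p,ctrl.read_contact_force())
p=np.array(p); z=p[2]-.0005
ctrl.move_l([*(p+.026*u)[:2],z],speed=.08); print(ctrl.read_eef_pos(),ctrl.read_contact_force())
ctrl.move_l([*(p+.052*u)[:2],z],speed=.08); print(ctrl.read_eef_pos(),ctrl.read_contact_force())
p=np.array(ctrl.read_eef_pos()); ctrl.move_l([p[0],p[1],.12],speed=.2)
ctrl.dwell(.2);print(roller(ctrl,"r1")[1],ctrl.read_time_s())
E
```

```text
baymid [0.6097 0.1247 0.    ] ticks [0.5924 0.2343 0.    ] [0.6271 0.0147 0.    ]
3.3917
True
[0.443  0.1028 0.0789] [-1.4423  0.7598  6.5378]
[0.4713 0.1058 0.0798] [-0.518   1.6277 14.6247]
[0.4968 0.1085 0.0795] [-0.0547  1.8058 12.2742]
[([0.4872, 0.1103, 0.04], 0.77)] 5.7833
```

```bash
python3 - <<'E'
from bench import ctrl; from h import *
np.set_printoptions(precision=4,suppress=True)
M=np.array([.6097,.1247,0]); u=np.array([.995,.1,0]); c=np.array([.485,.108,0])
for i in range(3):
    p=c-.014*u
    ctrl.move_l([*p[:2],.09],speed=.2)
    print(ctrl.move_l([*p[:2],.07],speed=.04,until_force=5)); p=np.array(ctrl.read_eef_pos())
    p2=p+.060*u; ctrl.move_l([p2[0],p2[1],p[2]-.0003],speed=.08); print(p,ctrl.read_eef_pos(),ctrl.read_contact_force())
    p=np.array(ctrl.read_eef_pos()); ctrl.move_l([p[0],p[1],.09],speed=.2); ctrl.dwell(.15)
    r=roller(ctrl,f"r2{i}")[1]; c=c+.030*u
    if r: m=np.array(r[0][0])*[1,1,0]; print("seen",m,"pred",c,"remaining",(M-m)@BX); c=.5*(c+m) if np.linalg.norm(m-c)<.012 else m
p=np.array(ctrl.read_eef_pos()); ctrl.move_l([p[0]-.12,p[1],.13],speed=.25)
d=roller(ctrl,"r3")[0]; print(ctrl.read_time_s())
cv2.imwrite("pics/r3c.png",cv2.resize(d["image"][155:275,235:355],None,fx=5,fy=5,interpolation=cv2.INTER_CUBIC)[:,:,::-1])
E
```

```text
True
[0.4736 0.1068 0.0797] [0.5328 0.1127 0.0793] [ 0.3008 -0.6446 -0.2781]
seen [0.5232 0.1064 0.    ] pred [0.5149 0.111  0.    ] remaining 0.0883019361086113
True
[0.5071 0.1075 0.0797] [0.5661 0.1134 0.079 ] [0.4341 0.3919 0.0294]
seen [0.5473 0.112  0.    ] pred [0.5489 0.1117 0.    ] remaining 0.06362100379668455
True
[0.5358 0.1106 0.0794] [0.595  0.1167 0.0789] [-0.1694  2.543   3.5874]
seen [0.5726 0.1174 0.    ] pred [0.5779 0.1149 0.    ] remaining 0.03778648743755629
12.8583
```

View pics/r3c.png

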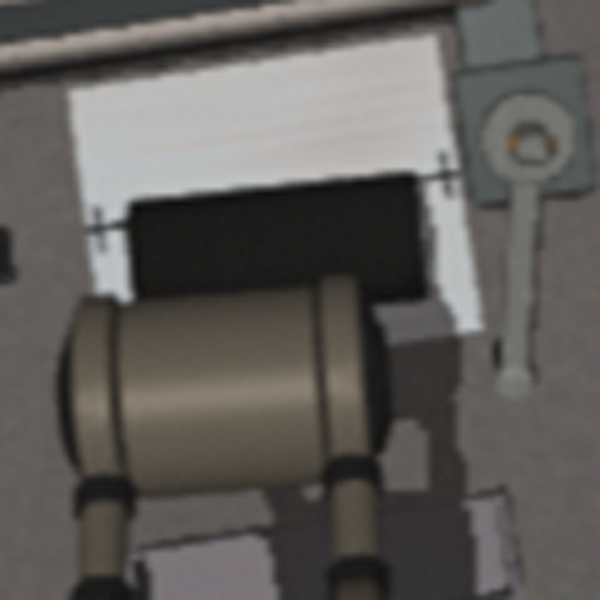

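The roller lies at crop centre (277,250), parallel to the line and about 39 mm short of it. Two more strokes will do it.

```bash
python3 - <<'E'
from bench import ctrl; from h import *
np.set_printoptions(precision=4,suppress=True)
M=np.array([.6097,.1247,0]); u=np.array([.995,.1,0]); c=np.array([.571,.117,0])
for i in range(2):
    p=c-.012*u
    ctrl.move_l([*p[:2],.09],speed=.25)
    print(ctrl.move_l([*p[:2],.07],speed=.04,until_force=5)); p=np.array(ctrl.read_eef_pos())
    p2=p+.038*u; ctrl.move_l([p2[0],p2[1],p[2]-.0003],speed=.07); print(p,ctrl.read_eef_pos(),ctrl.read_contact_force())
    p=np.array(ctrl.read_eef_pos()); ctrl.move_l([p[0],p[1],.09],speed=.2)
    c=c+.019*u
    r=roller(ctrl,f"r4{i}")[1]; print(r, [(M-np.array(m[0])*[1,1,0])@BX for m in r])
p=np.array(ctrl.read_eef_pos()); ctrl.move_l([p[0]-.16,p[1],.14],speed=.3)
d,r=roller(ctrl,"r5"); print(r,[(M-np.array(m[0])*[1,1,0])@BX for m in r],ctrl.read_time_s())
cv2.imwrite("pics/r5c.png",cv2.resize(d["image"][155:275,235:355],None,fx=5,fy=5,interpolation=cv2.INTER_CUBIC)[:,:,::-1])
E
```

```text
True
[0.5596 0.116  0.0784] [0.5987 0.1202 0.0799] [-0.5946  1.1353  8.8423]
[] []
True
[0.5791 0.1178 0.0786] [0.619  0.122  0.0799] [ 0.8844  1.0046 11.9003]
[([0.6134, 0.1183, 0.04], 0.76)] [np.float64(-0.002646914614697321)]
[([0.6112, 0.1299, 0.04], 0.69)] [np.float64(-0.0022995017782666783)] 17.3167
```

View pics/r5c.png

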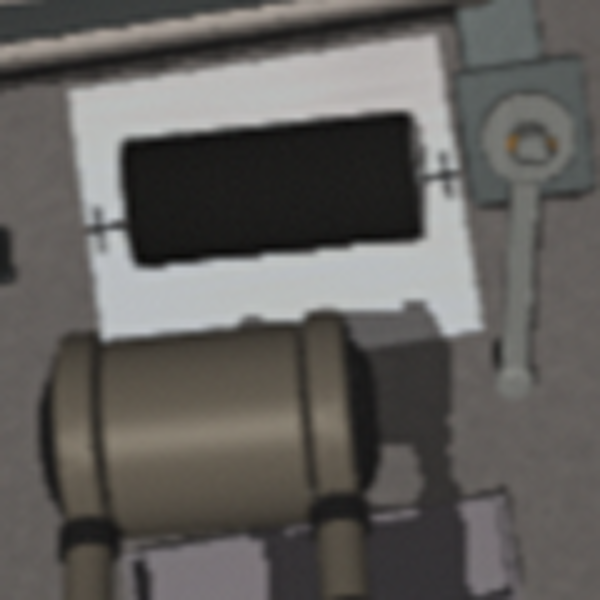

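The roller is at about (289.7,193.0) in the full picture, over the line to within roughly 2 mm. Next I look at the shaft and the knob with the wrist camera.

```bash
cat >> h.py <<'E'
AX=np.cos(np.radians(25))*np.array([0,0,1.])-np.sin(np.radians(25))*BX
SB=np.array([.631,-.0277,.136])
E
python3 - <<'E'
from bench import ctrl; from h import *; import pickle
np.set_printoptions(precision=4,suppress=True)
T=pickle.load(open("cam0.pkl","rb"))["top"]
c=atz(T,(289.7,192.95),.04); M=np.array([.6097,.1247,.04]); print("roller in bay",(c-M)@BX,(c-M)@BY)
W={}
def look(n,p,q,th):
    ctrl.move_to(list(p),q); ctrl.dwell(.1); d=ctrl.camera("wrist"); W[n]=d
    for t in th: print(n,t,[(np.round(x["uv"],1),round(x["confidence"],2)) for x in ctrl.pinpoint("wrist",t)[:2]],ctrl.read_eef_pos(),ctrl.read_time_s())
look("s1",SB+.15*AX,quat(-AX,BY),["shaft_base"])
look("s2",SB+.13*AX-.04*BX,quat(-AX,BY),["shaft_base"])
ctrl.set_gripper(.085)
look("k1",[.444,-.279,.20],quat([0,0,-1],[0,1,0]),["knob"])
look("k2",[.414,-.279,.17],quat([0,0,-1],[0,1,0]),["knob"])
pickle.dump(W,open("w.pkl","wb"))
im=np.vstack([np.hstack([W["s1"]["image"],W["s2"]["image"]]),np.hstack([W["k1"]["image"],W["k2"]["image"]])])
cv2.imwrite("pics/w1.png",cv2.resize(im,(800,500),interpolation=cv2.INTER_AREA)[:,:,::-1])
print(W["s1"]["camera_matrix"])
E
```

```text
roller in bay 0.0008547473880542861 -0.00352018205976842
s1 shaft_base [(array([321.3, 183.3]), 0.78), (array([463.2, 130.1]), 0.18)] [ 0.5682 -0.0365  0.2709] 18.4333
s2 shaft_base [(array([323.9, 224.5]), 0.66)] [ 0.5382 -0.0425  0.2545] 18.9083
k1 knob [(array([323.9, 165.7]), 0.83)] [ 0.4445 -0.2779  0.2005] 20.8917
k2 knob [(array([326.2, 204.4]), 0.96)] [ 0.4151 -0.2794  0.171 ] 21.3833
[[354.0026   0.     324.2178]
 [  0.     354.0026 198.1225]
 [  0.       0.       1.    ]]
```

View pics/w1.png

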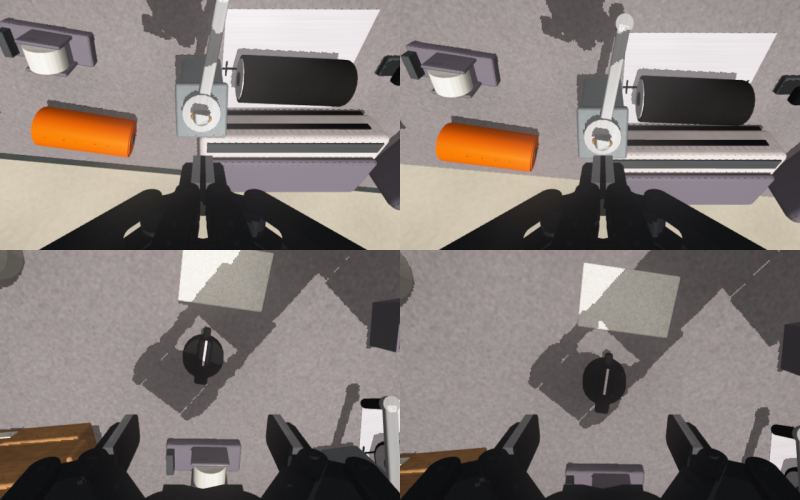

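```bash
python3 - <<'E'
from h import *; import pickle
np.set_printoptions(precision=4,suppress=True)
W=pickle.load(open("w.pkl","rb"));D=pickle.load(open("cam0.pkl","rb"))
print("shaft wrist",*tri([(W["s1"],(321.3,183.3)),(W["s2"],(323.9,224.5))]))
print("shaft all",*tri([(W["s1"],(321.3,183.3)),(W["s2"],(323.9,224.5)),(D["top"],(340.1,182.1)),(D["side"],(347.4,210.9))]))
for n,uv in(("k1",(323.9,165.7)),("k2",(326.2,204.4))): print(n,atz(W[n],uv,0),-W[n]["R"].T@W[n]["t"])
for n in("s1","s2"):
  c,v=ray(W[n],dict(s1=(321.3,183.3),s2=(323.9,224.5))[n]); print(n,"plane",c+v*((SB-c)@AX)/(v@AX))
a=cv2.resize(W["s2"]["image"][15:265,270:390],None,fx=2.4,fy=2.4,interpolation=cv2.INTER_CUBIC)
b=cv2.resize(W["k2"]["image"][150:270,270:390],(480,480),interpolation=cv2.INTER_CUBIC)
b=np.vstack([b,np.zeros((120,480,3),np.uint8)])
print(a.shape,b.shape); cv2.imwrite("pics/w2.png",np.hstack([a,b])[:,:,::-1])
E
```

```text
shaft wrist [ 0.6164 -0.0306  0.1552] [0.00030392673814259814, 0.00030392673814259744]
shaft all [ 0.6311 -0.0284  0.1386] [0.000624997563767783, 0.0021443244837876236, 0.001390652958975878, 0.0014656805538523323]
k1 [ 0.4435 -0.2778  0.    ] [ 0.3666 -0.2781  0.3427]
k2 [ 0.4445 -0.2773  0.    ] [ 0.3371 -0.2793  0.3132]
s1 plane [ 0.6322 -0.0286  0.1365]
s2 plane [ 0.6349 -0.0274  0.1378]
(600, 288, 3) (600, 480, 3)
```

View pics/w2.png

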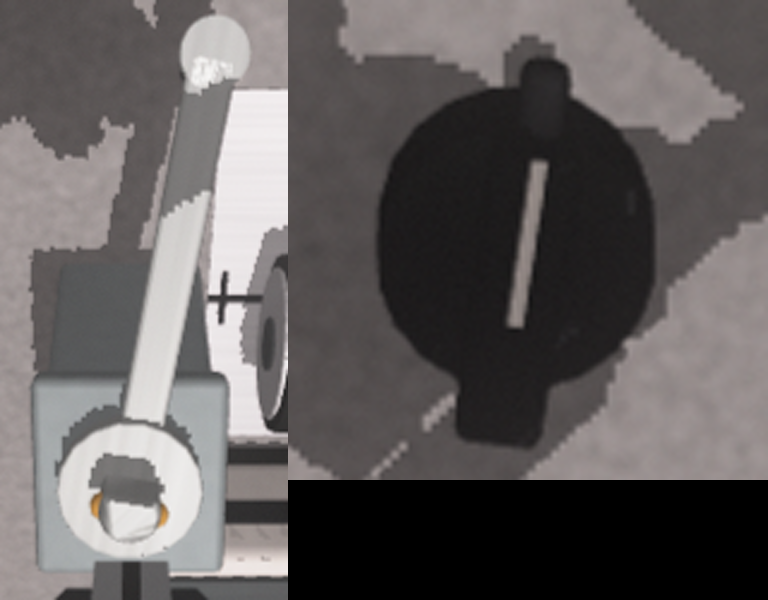

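The left crop shows the collar centre at about (130,490), with the arm going up to its ball at (215,50). The right crop shows the knob's nose at the top (545,90), the white line (540,160)–(515,327) and the far end of the bar at (503,443).

```bash
cat > m.py <<'E'
from h import *; import pickle
from scipy.ndimage import map_coordinates
from scipy.optimize import minimize
np.set_printoptions(precision=4,suppress=True)
W=pickle.load(open("w.pkl","rb"))
def pl(n,uv,off):
    c,v=ray(W[n],uv); return c+v*((SB+off*AX-c)@AX)/(v@AX)
a,b=pl("s2",(330.2,190),-.008),pl("s2",(347.9,100.4),-.008); w=b-a
th=np.arctan2(w@BY,-w@BX); print("arm angle cw from -x",th, "collar by hand",pl("s2",(324.2,219),0))
a,b=atz(W["k2"],(326.75,231.75),.056),atz(W["k2"],(333,190),.056);w=b-a;print("line",a,b,"nose yaw from -x world (ccw+)",np.arctan2(-w[1],-w[0]))
w/=np.linalg.norm(w);e=atz(W["k2"],(323.75,260.75),.056); print("bar end",e,"->centre",e+.031*w, "skirt ctr z.03",atz(W["k2"],(327.1,209.1),.03))
G={n:cv2.GaussianBlur(cv2.cvtColor(W[n]["image"],cv2.COLOR_RGB2GRAY),(0,0),1).astype(float) for n in("s1","s2")}
t=np.radians(np.arange(0,360,3)); t=t[(abs(np.angle(np.exp(1j*(t-np.pi+th))))>.5)]
BYp=BY; BXp=np.cross(BY,AX)
def cost(p,ns=("s1","s2")):
    c=SB+p[0]*BXp+p[1]*BYp; s=0
    for n in ns:
        f=lambda r:map_coordinates(G[n],np.array([proj(W[n],c+r*(np.cos(x)*BXp+np.sin(x)*BYp))[::-1] for x in t]).T,order=1)
        s-=np.clip(f(p[2]-.0015)-f(p[2]+.0015),0,60).mean()
    return s
for ns in (("s1",),("s2",),("s1","s2")):
    best=min(((cost((x,y,r),ns),x,y,r) for x in np.arange(-.006,.0061,.002) for y in np.arange(-.004,.0041,.002) for r in np.arange(.018,.031,.002)))
    m=minimize(cost,best[1:],args=(ns,),method="Nelder-Mead",options=dict(initial_simplex=np.array(best[1:])+np.array([[0,0,0],[.001,0,0],[0,.001,0],[0,0,.001]])))
    print(ns,best[0],m.fun,m.x,"SB",SB+m.x[0]*BXp+m.x[1]*BYp)
E
python3 m.py
```

```text
arm angle cw from -x 0.20105052883338256 collar by hand [ 0.6302 -0.0279  0.1356]
line [ 0.448  -0.2772  0.056 ] [ 0.4137 -0.2726  0.056 ] nose yaw from -x world (ccw+) -0.1349215250652081
bar end [ 0.4735 -0.2796  0.056 ] ->centre [ 0.4428 -0.2754  0.056 ] skirt ctr z.03 [ 0.4384 -0.2767  0.03  ]
('s1',) -45.88830547466981 -47.86522947084728 [ 0.0002 -0.0005  0.0257] SB [ 0.6312 -0.0282  0.1361]
('s2',) -48.67593937473269 -50.33651183506506 [ 0.0004 -0.0005  0.0257] SB [ 0.6314 -0.0282  0.1362]
('s1', 's2') -94.5642448494025 -98.16160761903484 [ 0.0003 -0.0005  0.0258] SB [ 0.6313 -0.0282  0.1361]
```

```bash
cat >> h.py <<'E'
SB=np.array([.6313,-.0282,.1361]); BXp=np.cross(BY,AX); TH=.2
def ys(th): return np.cos(th)*BY+np.sin(th)*BXp
def xs(th): return np.cos(th)*BXp-np.sin(th)*BY
def qs(th): return quat(-AX,ys(th))
G=.033   # TCP above knob underside
def tcp(h,th=TH,dx=0,dy=0): return list(SB+(h+G)*AX+dx*xs(th)+dy*ys(th))
E
python3 - <<'E'
from bench import ctrl; from h import *
np.set_printoptions(precision=3,suppress=True)
for th in(.2,.6,1.,1.15): 
    for h in (0,.06): print(th,h,ctrl.solve_ik(tcp(h,th),qs(th)))
k=np.array([.4435,-.277,0]); q=quat([0,0,-1],[.134,.991,0])
ctrl.move_to([*k[:2],.10],q)
print(ctrl.move_l([*k[:2],.033],speed=.08,until_force=6),ctrl.read_eef_pos())
ctrl.set_gripper(0); print("gap",ctrl.read_finger_gap(),ctrl.read_eef_pos(),ctrl.read_contact_force())
p=ctrl.read_eef_pos(); ctrl.move_l([p[0],p[1],.15],speed=.2)
print("F",ctrl.read_contact_force(),ctrl.read_finger_gap(),ctrl.read_time_s())
d=ctrl.camera("wrist"); import pickle; pickle.dump(d,open("kh.pkl","wb"))
p=np.array(ctrl.read_eef_pos()); print("expect",proj(d,p-[0,0,.033]),[(np.round(x["uv"],1),x["confidence"]) for x in ctrl.pinpoint("wrist","knob")])
cv2.imwrite("pics/kh.png",d["image"][:,:,::-1])
E
```

```text
0.2 0 [-0.262  0.38   1.756  0.299  0.624 -2.   ]
0.2 0.06 [-0.284  0.273  1.745  0.27   0.744 -1.977]
0.6 0 [-0.262  0.38   1.756  0.299  0.624 -1.6  ]
0.6 0.06 [-0.284  0.273  1.745  0.27   0.744 -1.577]
1.0 0 [-0.262  0.38   1.756  0.299  0.624 -1.2  ]
1.0 0.06 [-0.284  0.273  1.745  0.27   0.744 -1.177]
1.15 0 [-0.262  0.38   1.756  0.299  0.624 -1.05 ]
1.15 0.06 [-0.284  0.273  1.745  0.27   0.744 -1.027]
False [ 0.444 -0.277  0.033]
gap 0.016521004372900817 [ 0.444 -0.277  0.033] [-0.277  0.016  3.271]
F [ 0.403  0.103 -1.463] 0.017103867003548642 24.1333
expect [324.225 235.34 ] [(array([322.4, 233.8]), 0.78)]
```

View pics/kh.png

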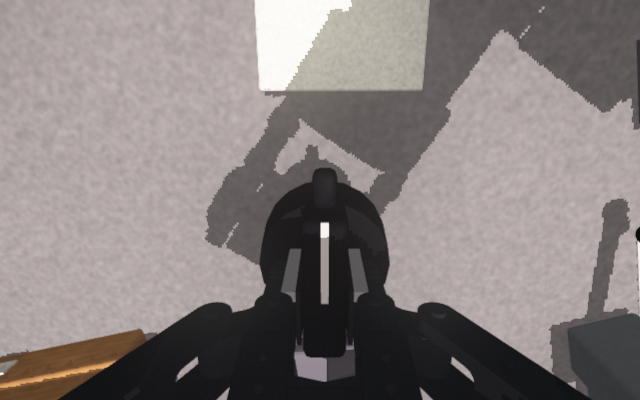

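```bash
python3 - <<'E'
from bench import ctrl; from h import *; import pickle
np.set_printoptions(precision=4,suppress=True)
d=pickle.load(open("kh.pkl","rb")); p=np.array(ctrl.read_eef_pos()); xk=np.array([.991,-.134,0])
f=lambda x,z: proj(d,p+[0,0,z-G]+x*xk)[1]
from scipy.optimize import brentq
far=brentq(lambda x:f(.031+x,.056)-356,-.02,.02); nose=brentq(lambda x:f(-.031+x,.046)-168,-.02,.02); pin=brentq(lambda x:f(x,0)-233.8,-.02,.02)
print("dk far/nose/pin",far,nose,pin)
dk=float(np.clip(np.median([far,nose,pin]),-.003,.003)); print(dk)
p=ctrl.read_eef_pos(); ctrl.move_l([p[0],p[1],.24],speed=.3)
ctrl.move_to(tcp(.06,dx=-dk),qs(TH)); ctrl.move_l(tcp(.027,dx=-dk),speed=.12)
print(ctrl.read_time_s(),ctrl.read_contact_force())
for dx,dy in [(0,0),(.0015,0),(-.0015,0),(0,.0015),(0,-.0015)]:
    ctrl.move_l(tcp(.0265,dx=dx-dk,dy=dy),speed=.1)
    hit=ctrl.move_l(tcp(.0195,dx=dx-dk,dy=dy),speed=.02,until_force=5)
    p=np.array(ctrl.read_eef_pos()); h=(p-SB)@AX-G; print(dx,dy,hit,"h",h,ctrl.read_contact_force(),ctrl.read_moment())
    if not hit or h<.0212: break
print(ctrl.read_time_s())
s=ctrl.camera("side");pickle.dump(s,open("s3.pkl","wb"));cv2.imwrite("pics/s3.png",s["image"][:,:,::-1])
E
```

```text
dk far/nose/pin -0.001148990494058121 -0.01662017828859318 -0.0008658583239765204
-0.001148990494058121
26.1917 [ 0.6624 -0.7514 -0.561 ]
0 0 False h 0.019089486373198974 [-1.5443 -0.5695 -3.0499] [-0.0443  0.6743  0.1135]
26.9417
```

```bash
python3 - <<'E'
from bench import ctrl; from h import *; import pickle
np.set_printoptions(precision=4,suppress=True)
dk=-.00115
for tgt,F in((.012,20),(.004,25),(-.003,30)):
    hit=ctrl.move_l(tcp(tgt,dx=-dk),speed=.03,until_force=F)
    p=np.array(ctrl.read_eef_pos()); print(tgt,hit,"h",(p-SB)@AX-G,ctrl.read_contact_force(),ctrl.read_moment(),ctrl.read_finger_gap(),ctrl.read_time_s())
d=ctrl.camera("side"); t=ctrl.camera("wrist")
a=cv2.resize(d["image"][150:275,250:410],(800,625),interpolation=cv2.INTER_CUBIC)[:590]
cv2.imwrite("pics/in.png",a[:,:,::-1])
for th in ("knob","shaft_base"): print(th,[(np.round(x["uv"],1),round(x["confidence"],2)) for x in ctrl.pinpoint("side",th)],"expect",proj(d,SB))
E
```

```text
0.012 False h 0.011327573760034508 [ 0.4674  0.6577 -6.3875] [-0.0162  0.7965  0.0327] 0.016849037711851738 27.3917
0.004 False h 0.0034166772701145418 [-1.0956  0.8274 -9.5275] [-0.1436  1.1123  0.0386] 0.016956684108646973 27.8083
-0.003 True h 0.0001773727793945301 [-3.911  -0.8394  6.675 ] [0.0263 0.3513 0.0693] 0.016570285165089956 28.05
knob [] expect [347.3253 210.9322]
shaft_base [(array([349.4, 206.8]), 0.83), (array([222.6, 337.5]), 0.34)] expect [347.3253 210.9322]
```

View pics/in.png

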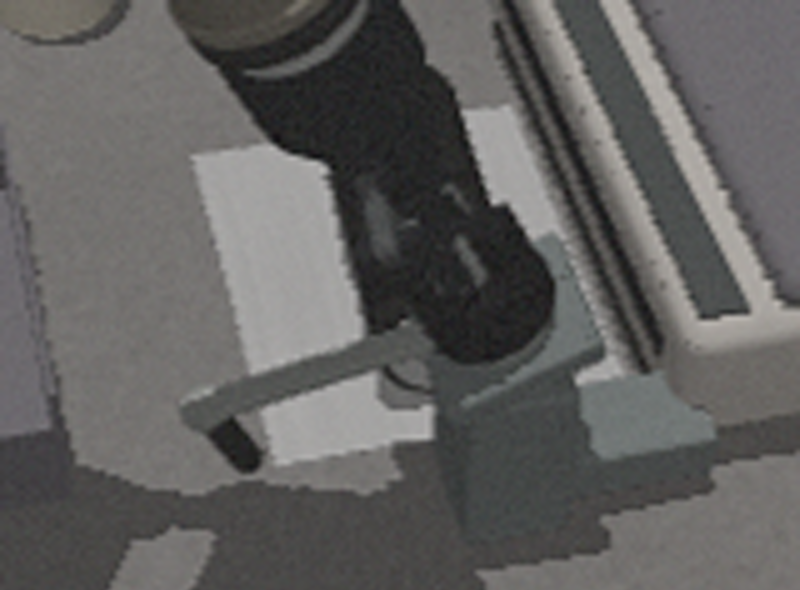

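The knob went home: it stopped with a hard contact at h = 0.2 mm. The picture shows it sitting on the collar at (490,330), with the arm still open. Now the turn.

```bash
python3 - <<'E'
from bench import ctrl; from h import *
np.set_printoptions(precision=3,suppress=True)
dk=-.00115
for th in (.4,.6,.8,.9,1.0,1.06,1.12):
    ctrl.move_to(tcp(.0002,th,dx=-dk),qs(th))
    m=np.array(ctrl.read_moment()); print(th,"Maxis",m@AX,"F",ctrl.read_contact_force(),ctrl.read_joint_pos()[5],ctrl.read_time_s())
    if abs(m@AX)>1.2: break
d=ctrl.camera("top"); cv2.imwrite("pics/t1.png",cv2.resize(d["image"][155:275,235:355],None,fx=5,fy=5,interpolation=cv2.INTER_CUBIC)[:,:,::-1])
E
```

```text
0.4 Maxis 0.003377866291662923 F [-5.607  0.716 -3.249] -1.800500965571763 28.5583
0.6 Maxis 0.034321662131628156 F [-6.062  1.874 -2.186] -1.6013220422475491 28.8667
0.8 Maxis 0.03039017874578237 F [-5.538  1.377 -3.033] -1.4021198638054282 29.175
0.9 Maxis 0.007014608812238171 F [-5.572  0.805 -3.063] -1.3024373757947747 29.425
1.0 Maxis 0.03268133514957136 F [-6.082  1.412 -2.049] -1.2027926729716574 29.675
1.06 Maxis 0.05904327677664101 F [-7.852  2.87  -1.509] -1.1432514329034473 29.925
1.12 Maxis -0.055199454467709574 F [-9.081  3.116 -0.624] -1.083360533204071 30.175
```

View pics/t1.png

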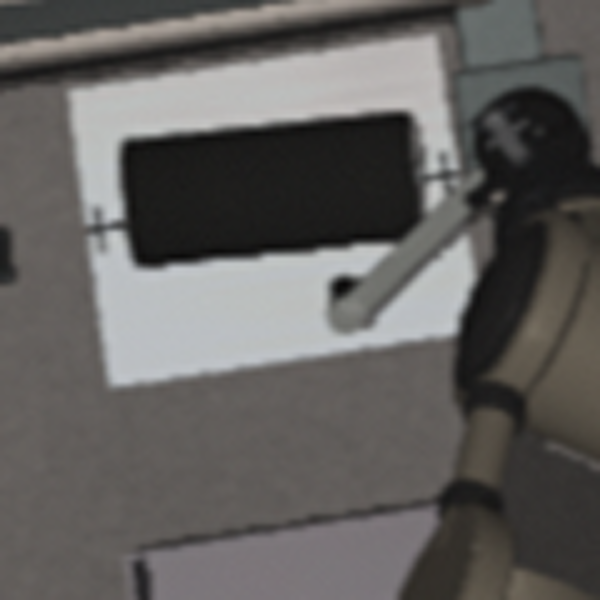

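```bash
python3 - <<'E'
from bench import ctrl; from h import *; import pickle
np.set_printoptions(precision=3,suppress=True)
T=pickle.load(open("cam0.pkl","rb"))["top"]
for off in(-.012,0.):
  for uv in((514/5+235,381/5+155),(304.6,217.4)):
    c,v=ray(T,uv); w=c+v*((SB+off*AX-c)@AX)/(v@AX)-SB; print(off,"arm th",np.arctan2(w@BY,-w@BXp),np.linalg.norm(w))
dk=-.00115
for th in (1.16,1.20,1.24):
    ctrl.move_to(tcp(.0002,th,dx=-dk),qs(th))
    m=np.array(ctrl.read_moment()); print(th,"Maxis",m@AX,m,"F",ctrl.read_contact_force(),ctrl.read_joint_pos()[5],ctrl.read_tau()[5],ctrl.read_time_s())
    if abs(m@AX)>.6: break
E
```

```text
-0.012 arm th 0.16279878012668725 0.15725055131994015
-0.012 arm th 0.8881684585121208 0.15077118440876658
0.0 arm th 0.1726976621824866 0.15186432921017168
0.0 arm th 0.911151028948733 0.14731508074163732
1.16 Maxis -0.042121110830333375 [0.603 1.952 0.375] F [-10.619   3.244   0.009] -1.043663700843202 0.06719720084220171 30.475
1.2 Maxis 0.017977393807048048 [0.794 1.872 0.523] F [-10.766   4.88    0.72 ] -1.0037655994445636 0.08695094380527735 30.725
1.24 Maxis 0.11409492912404506 [0.938 1.748 0.686] F [-9.607  4.322  1.132] -0.9641072478359107 0.18222018610686064 30.975
```

```bash
python3 - <<'E'
from bench import ctrl; from h import *; import pickle
np.set_printoptions(precision=3,suppress=True)
ctrl.set_gripper(.045); print(ctrl.read_finger_gap(),ctrl.read_contact_force())
p=np.array(ctrl.read_eef_pos()); ctrl.move_l(list(p+.10*AX),speed=.15)
p=np.array(ctrl.read_eef_pos()); ctrl.move_to([.45,-.15,.32],quat([0,0,-1],[0,1,0])); ctrl.dwell(.2)
t=ctrl.camera("top");s=ctrl.camera("side");pickle.dump((t,s),open("fin.pkl","wb"))
P={c:{th:[(x["uv"],round(x["confidence"],2)) for x in ctrl.pinpoint(c,th)][:2] for th in("knob","shaft_base","roller")} for c in("top","side")}; print(P)
print("expect SB",proj(t,SB),proj(s,SB),ctrl.read_contact_force(),ctrl.read_time_s())
a=cv2.resize(t["image"][155:275,270:355],None,fx=4.7,fy=4.7,interpolation=cv2.INTER_CUBIC)
b=cv2.resize(s["image"][155:275,280:360],None,fx=4.7,fy=4.7,interpolation=cv2.INTER_CUBIC)
im=np.hstack([a,b]);print(a.shape,im.shape);cv2.imwrite("pics/f.png",im[:,:,::-1])
E
```

```text
0.04488085992412762 [-0.015 -0.47   0.332]
{'top': {'knob': [([338.5, 183.6], 0.82), ([407.5, 285.4], 0.2)], 'shaft_base': [], 'roller': [([287.7, 189.6], 0.65), ([405.0, 135.5], 0.6)]}, 'side': {'knob': [([348.3, 210.1], 0.72)], 'shaft_base': [([347.5, 208.8], 0.83)], 'roller': [([332.5, 193.5], 0.89), ([433.4, 306.3], 0.72)]}}
expect SB [340.268 181.771] [347.325 210.932] [-0.188  0.153 -0.172] 33.825
(564, 400, 3) (564, 776, 3)
```

View pics/f.png

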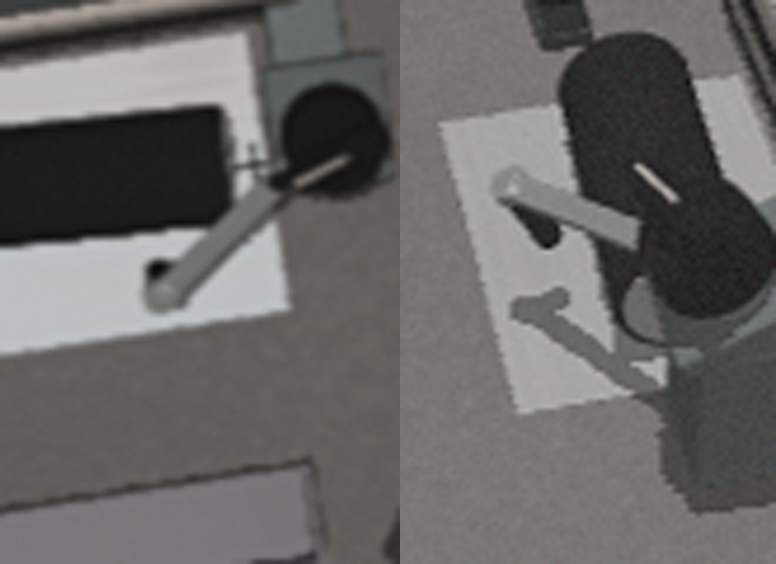

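The left half (top view) shows the arm ball at (165,292) and the knob on the seat, with its line running (350,155)→(298,185). The roller is still over the line. I'll check the knob's turn relative to the arm, then touch the bar top gently to measure the seat height.

```bash
python3 - <<'E'
from bench import ctrl; from h import *; import pickle
np.set_printoptions(precision=4,suppress=True)
t,s=pickle.load(open("fin.pkl","rb"))
def ang(d,a,b,off):
    f=lambda uv:(lambda c,v:c+v*((SB+off*AX-c)@AX)/(v@AX))(*ray(d,uv)); w=f(b)-f(a); return np.arctan2(w@BY,-w@BXp),f(a)-SB
tp=lambda x,y:(x/4.7+270,y/4.7+155); sp=lambda x,y:((x-400)/4.7+280,y/4.7+155)
print("knob top",ang(t,tp(350,155),tp(298,185),.056)); print("knob side",ang(s,sp(677,200),sp(637,166),.056))
print("arm top",ang(t,tp(268,198),tp(165,292),-.008)[0],"arm side",ang(s,sp(638,235),sp(511,184),-.008)[0])
ctrl.set_gripper(0)
ctrl.move_to(list(SB+.10*AX),qs(1.0))
hit=ctrl.move_l(list(SB+.050*AX),speed=.03,until_force=8); p=np.array(ctrl.read_eef_pos()); print(hit,"bar top h",(p-SB)@AX,ctrl.read_contact_force())
ctrl.move_l(list(SB+.10*AX),speed=.15)
W={}
d=ctrl.camera("wrist"); W["a"]=d; cv2.imwrite("pics/wf.png",d["image"][:,:,::-1])
ctrl.move_to([.45,-.15,.32],quat([0,0,-1],[0,1,0])); ctrl.dwell(.3)
t=ctrl.camera("top");cv2.imwrite("pics/tf.png",t["image"][:,:,::-1]);print([(atz(t,x["uv"],.04),x["confidence"]) for x in ctrl.pinpoint("top","roller")],ctrl.read_contact_force(),ctrl.read_time_s())
im=np.hstack([cv2.resize(t["image"][155:275,250:355],None,fx=4,fy=4),cv2.resize(d["image"][:,170:470],None,fx=1.2,fy=1.2)]);print(im.shape) if 0 else None
E
```

```text
knob top (np.float64(1.182129166126541), array([-0.0247, -0.0088,  0.0498]))
knob side (np.float64(1.1968401624513476), array([-0.0214, -0.0063,  0.0515]))
arm top 0.9569638604639306 arm side 0.923617891377778
True bar top h 0.05600051854008835 [-1.8489  0.9464  5.1364]
[(array([0.6088, 0.1213, 0.04  ]), 0.88), (array([ 0.8006, -0.238 ,  0.04  ]), 0.58)] [-0.481  -0.2504  0.809 ] 38.2417
```

```bash
python3 - <<'E'
from bench import ctrl
ctrl.sign_off(); print("done")
E
```

```text
the job is handed in; nothing more can be done
done
```

The job is done and handed in at about 38 s; the sign-off gave no verdict.

**What I did:**
- I rolled the roller to the bay line with six fingertip strokes on its top.
- I gripped the knob by its bar and pressed it onto the D-shaft along the 25° axis. It went on at the first try, with no search needed.
- I turned the knob clockwise until the arm stopped moving, then released it and backed the robot clear.

**Last checks:**

| Check | Result | Limit |
|---|---|---|
| Roller, distance from the bay line | about 1 to 2 mm | 13 mm |
| Roller, offset along the line | about 4 mm | 40 mm |
| Roller, angle to the line | about 0.05 rad (estimated from picture edges) | 0.15 rad |
| Knob height, by a light touch on its bar top | 56.0 mm above the seat, which is fully home | 4 mm from the seat |
| Shaft, from the arm's direction in the pictures | 0.92 to 0.96 rad | above 0.84 rad |
| Knob turn relative to the arm | about 0.25 rad ahead | 0.4 rad |

**What disagreed or was not checked:**
- **Knob turn:** 0.25 rad matches the stated play, so that limit has the least margin.
- **Shaft angle:** the first reading, from the arm's end ball in the top view, was 0.89 to 0.91 rad. That view also read about 0.03 low at the start.
- **Nose edge:** one of three estimates of where I held the knob was plainly wrong, and I left it out.
- **Bystanders:** I did not measure the mug, carton, dispenser or stapler again at the end. No unexpected contact force showed during the moves.

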